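Prop up the pharmacy's customer display

ROBOT

A 6-joint arm with a two-finger parallel gripper is mounted at the origin on the work surface. World frame = base frame: x ahead of the robot, y to its left, z up, the work surface at z = 0. Lengths are in m, angles in degrees, forces in N, time in s.
With the tool pointing down it reaches from about 0.3 to 0.75 m from the base axis. Payload 8.5 kg.
Tool frame: the origin (TCP) lies at the very end of the fingers, on their centre line; the grasp point (between the pads) lies 19 mm behind it (hold_point_z is the distance from the TCP to the grasp point, in m); z points along the fingers, y is the direction in which the jaws open and shut (so a half turn about z gives the same grasp; the last joint's range is limited). The gripper opens to 85 mm and grips with 20 to 120 N. Pads are 22 mm wide; open, the fingers measure 114 mm over their backs; the gripper's body (76 mm by 85 mm) begins 54 mm behind the grasp point. The pads swing forward as they close: fully open they stand 13 mm farther back than shut.
Start: joints at [53.612, 21.807, 74.336, -0, 83.858, -12.336], TCP at [0.224, 0.502, 0.231] pointing down, gripper open.
Joint ranges: [-178.18, 178.18], [-50.72, 133.34], [12.68, 142.11], [-81.47, 261.47], [9.98, 163.14], [-165.26, 165.26]. Speed limits (degrees/s): [136.94, 136.94, 180, 180, 180, 180].

INTERFACE

Orientations are given as a 3x3 rotation matrix whose columns are the frame's x, y, z axes.
In Python, from rig import observe, get_image, close_job, hold_point_z gives the robot as it stands. The module is installed in compiled form; this text tells all that it offers.
- The arm moves only by the tool jog_arm, never from a script. Its arguments are lists of equal length, an entry for each row: "travel": the shift along the world's x, y, z in m, a list of three; "dr": the turn, a rotation vector about the world's x, y, z in rad, a list of three. In form: {"travel": [[x, y, z], ...], "dr": [[rx, ry, rz], ...]}. A call has 1 to 20 rows; each row shifts and turns the commanded pose from where the row before left it; what a row does not reach is not made up. A row lasts 1/12 s, in which the tool goes at most 41.7 mm and 7.16 degrees, less where a joint would pass 70% of its speed; a pose out of reach is approached as far as the arm can. A call with a gripper value outside its range is refused whole. "jaw" is the finger opening in m, from 0 to 0.0854, set as the call begins (left out, the last holds). The fingers move at their own pace and stop on an object; "newtons" is the grip in N (left out, the last holds). Time passes only in rows, so rows that do not move let the fingers close. It gives the time, the measured TCP pose, the force and the opening at its end, in the units of the state.
- observe(): the state, without advancing time (a new reading comes with each control period).
- get_image(name): name is "scene" or "top" or "wrist"; returns a dict with "color" (480x640x3 uint8, red, green, blue), "fovy" (degrees; the focal length in pixels is half the picture's height over the tangent of half this angle, whatever the lens; pixels are square), "cx", "cy" (the principal point, pixels), "R" (3x3) and "t" (3): a world point X has camera coordinates R X + t. Camera axes: x right, y down, z forward; pixel columns grow to the right and rows downward; lengths in m; the calibration is good to about 2 mm. A picture is of the moment at which its call begins. There is no depth.
- close_job(): hands the job in, once; it reports no verdict.
The state is a dict: "time_s": time; "q": joint angles; "qvel": joint speeds; "joint_efforts": joint torques, N m; "position": TCP position; "tool_rot": TCP orientation; "ft_force": force on the tool from outside, world axes, zero at the start; "wrist_torque": the same for the moment, N m; "grip_width": finger opening in m.
Only numpy, scipy, OpenCV 4.12 (cv2) and the standard library are available. Lean on these libraries where they do the work, as an engineer would, in place of code of your own. Each camera call takes 0.05 s, during which the arm holds its last target.

TASK

Take the customer display off its charging dock and stand it on the blue mat. While it is still in the dock, gently push its orange prop leg out until it meets its stop; then lift the display out and set it down softly with its lower edge along the white line, square to the mat, screen facing away from you and the leg standing on the mat. Let go and disturb nothing else.

Things in the scene. Friction and masses are not known exactly. Their poses are not given: they have to be found in the camera images.
- display: Loose white display, panel 150 wide x 165 tall x 14 mm, 0.3 to 0.6 kg, leaning 25 deg (slumped about 4 deg further in the dock). Origin: middle of its back face's lower edge, its lowest line. z up when it stands as meant, y along that edge, x level, out of the screen's side. Panel rises along (-0.423, 0, 0.906), top towards -x (robot); screen normal (0.906, 0, 0.423).
- top_edge (a point): Middle of the display's top edge, mid-thickness. The panel's upper 45 mm are free on both faces for gripping, at the panel's lean.
- leg: Orange prop leg on the display's back. Origin on the hinge (along y), 56 mm behind and 101 mm above the display's origin. Axes equal the display's when folded; opening turns it about +y: the foot swings to -x. Starts 3 to 14 deg open, stop at about 45; a stiff hinge (0.1 N m) holds it anywhere. Plate 40 mm wide; foot 50 mm wide, 12 mm thick, 101 mm from the hinge.
- bar (a point): Middle of the leg's cross bar, a rod 10 mm thick, 230 mm long along y, 60 mm from the hinge. It sticks out 40 mm past each side of the panel: push it there from the screen's side towards the display's -x. In the dock it is about 66 mm above the counter and travels up to 46 mm, almost level.
- dock: Grey fixed dock, base 120 x 150 x 8 mm, origin on the counter, axes as the docked display's, whose origin is 20 mm above. Two black shoes 100 mm apart (30 mm wide, 58 mm high) hold the panel's lower edge between a back lip (38 mm) and front lip (12 mm), 1 to 1.5 mm play each, at 25 deg. The panel slumps on the back lip and can jam: ease it to 25 deg, then draw it out along the slots.
- mat: Blue fixed mat, 170 (x) x 240 (y) x 3 mm, origin under its middle, on the counter. x points away from the robot, the way the screen must face.
- mat_line (a point): Middle of the white line on top of the mat (45 mm from its middle towards +x), which runs along the mat's y. The display's origin belongs here, 3 mm above the counter.
- jar: White jar, 48 mm across, 70 mm high, origin under its middle, in front of the dock (+x). Leave alone.
- vial: Amber jar, 36 mm across, 65 mm high, origin under its middle, beyond the mat (+x). Leave alone.
- mortar: White bowl, 124 mm across, 75 mm high. Leave alone.
- pestle: White pestle, standing, 34 mm across, 135 mm high. Leave alone.
- carton: White carton 60 x 110 x 50 mm. Leave alone.
- basket: White open basket 160 x 220 x 50 mm. Leave alone.
Things that resemble listed ones, but are neither listed nor needed, are in the scene too. What is shaped like the dock but yellow is not meant.

How it is judged (in metres and radians):
On the way:
1. the leg is out at its stop while the display is still in the dock (angle between the z axis of leg and the z axis of display, either way round above 0.735 rad and distance between display and dock below 0.032 m and angle between display's own z axis and vertical below 0.15 rad), for 0.3 s.
At the end, for the whole second after the job is handed in: Display at rest, released, on its lower edge and opened leg (42 degrees or more): lower back edge within 18 mm of the white line and 20 mm sideways of its middle, within 8 degrees of square to the mat and 4.5 degrees of its lean, screen towards the mat's +x (x of display in the frame of mat_line between -0.018 and 0.018 m and y of display in the frame of mat_line between -0.02 and 0.02 m and z of display in the frame of mat_line between -0.006 and 0.006 m and angle between the x axis of display and the x axis of mat, either way round below 0.14 rad and x of leg in the frame of mat below 0.02 m and angle between display's own z axis and vertical below 0.08 rad and angle between the z axis of leg and the z axis of display, either way round above 0.735 rad and linear speed of display below 0.02 m/s and angular speed of display below 0.1 rad/s); the robot touches nothing.
It fails at once if the leg is shoved with more than 30 N (contact force between the fingers and leg above 30 N).
It fails at once if the display is dropped or banged on the mat (over 50 N) (contact force between display and mat above 50 N).
It fails at once if the display is tipped over (more than 35 degrees from its standing attitude) (angle between display's own z axis and vertical above 0.61 rad).
It fails at once if a bystander is moved by more than 25 mm (distance of any of jar, vial, mortar, pestle, carton, basket from where it was at the start of the episode above 0.025 m).
It also fails if it takes over 64 s, if anything falls off the work surface, if the arm or the gripper's body presses on something with over 40 N, if the wrist force passes 120 N, or if a joint passes its speed limit or range.

## Working session

There is one attempt and no reset: what is moved stays moved. The work goes in short steps, Python scripts to look and compute and a tool call to move; the robot and the scene stay as the last step left them, time stands still between calls to the robot, and variables do not carry over. Pictures are saved under pics/ and viewed, and the job is handed in when it is done.

Besides the shell and the picture viewer there is one more tool, called after "Emit:" by a JSON object that holds its "op" and its "data", one argument or row to a line. jog_arm: Moves the arm, as the interface text tells. Its arguments: {"type":"object","properties":{"travel":{"type":"array"},"dr":{"type":"array"},"jaw":{"type":"number"},"newtons":{"type":"number"}},"required":["travel","dr"]}

```bash
mkdir -p pics; ls; python3 - <<'E'
from rig import observe,get_image,hold_point_z
import cv2,numpy as np
print(hold_point_z)
o=observe(); print(o['time_s'],o['position'],o['tool_rot'])
for n in ['scene','top','wrist']:
    g=get_image(n); cv2.imwrite(f'pics/{n}0.png',g['color'][:,:,::-1]); 
    print(n,g['fovy'],g['cx'],g['cy'],np.round(g['R'],4).tolist(),np.round(g['t'],4))
E
```

```text
pics
0.0187
0.0 [0.22398459 0.50199471 0.23071691] [[-9.13165919e-01  4.07587010e-01 -9.13414864e-04]
 [ 4.07587877e-01  9.13165240e-01 -1.16938802e-03]
 [ 3.57471337e-04 -1.44014211e-03 -9.99998899e-01]]
scene 45.03979991828541 319.2442337168973 242.8776202259322 [[-0.2569, 0.9663, -0.0127], [0.7957, 0.2041, -0.5703], [-0.5485, -0.1566, -0.8213]] [ 0.1671 -0.3813  1.8968]
top 43.6421928253249 320.84787494429014 247.3683566849223 [[0.0069, -1.0, -0.005], [-0.9844, -0.006, -0.1757], [0.1756, 0.0062, -0.9844]] [-0.0277  0.596   1.6055]
wrist 61.74999168104729 320.62593087041733 239.7375831285086 [[0.4069, 0.9135, -0.0011], [0.8762, -0.39, 0.2831], [0.2582, -0.1162, -0.9591]] [-0.5486 -0.0363  0.3791]
```

View pics/scene0.png

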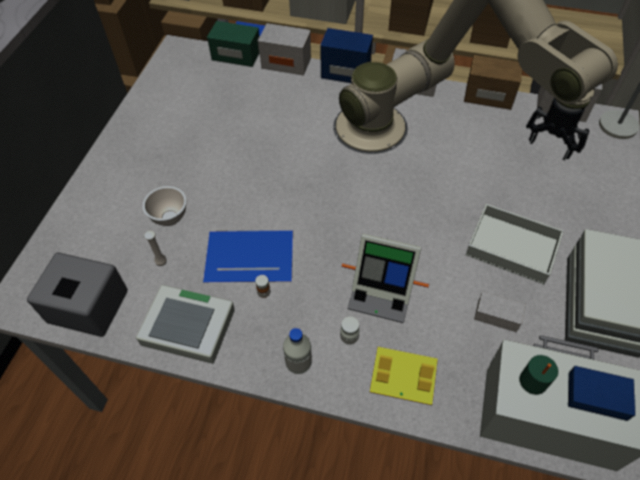

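View pics/top0.png

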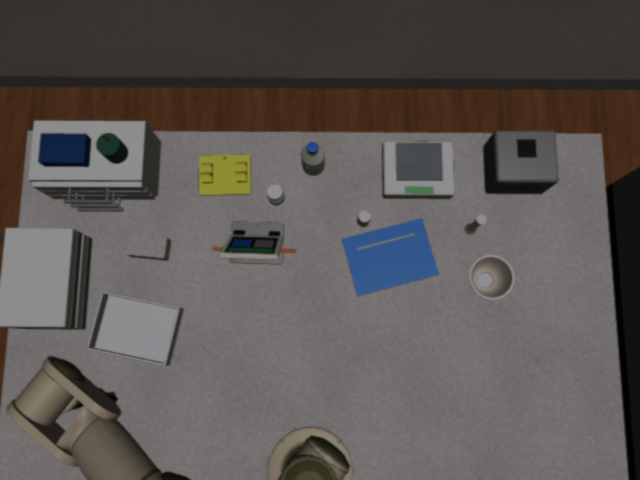

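View pics/wrist0.png

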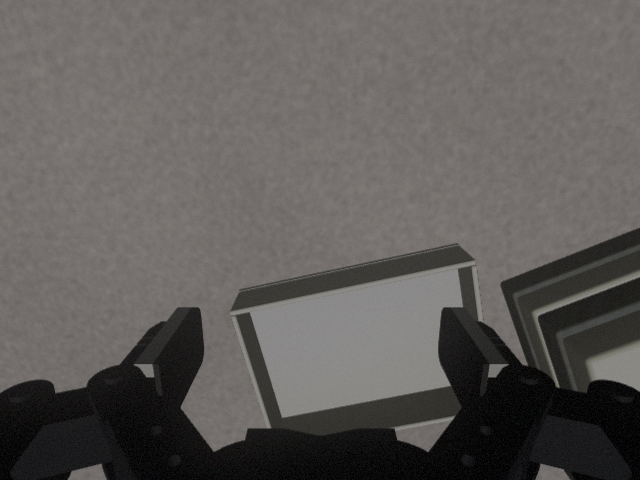

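Candidates for the display, by scene pixel:
- The upright white tablet with orange bar ends and coloured tiles at (385,280), top view (255,243), in a grey dock. This one is the target.
- The flat white device with a grey screen at (185,320). This is a decoy with no orange leg.
- The yellow dock at (405,375). The task says it is not meant.

The mat is the only blue sheet, at (250,255). I'll check the choice in close crops.

```bash
cat > h.py <<'E'
import numpy as np,cv2
from rig import observe,get_image
class Cam:
    def __init__(s,n):
        g=get_image(n); s.img=g['color']; s.R=np.array(g['R']); s.t=np.array(g['t']); s.c=np.array([g['cx'],g['cy']]); s.f=s.img.shape[0]/2/np.tan(np.radians(g['fovy'])/2)
        s.o=-s.R.T@s.t
        s.K=np.array([[s.f,0,s.c[0]],[0,s.f,s.c[1]],[0,0,1.]])
    def ray(s,p):
        d=np.array([(p[0]-s.c[0])/s.f,(p[1]-s.c[1])/s.f,1.]); d=s.R.T@d; return d/np.linalg.norm(d)
    def onz(s,p,z):
        d=s.ray(p); return s.o+d*(z-s.o[2])/d[2]
    def proj(s,X):
        x=s.R@np.asarray(X,float)+s.t; return s.c+s.f*x[:2]/x[2]
    def crop(s,c,w,h,k,name):
        x,y=int(c[0]-w/2),int(c[1]-h/2); x=max(x,0);y=max(y,0)
        cv2.imwrite('pics/'+name,cv2.resize(s.img[y:y+h,x:x+w,::-1],None,fx=k,fy=k,interpolation=cv2.INTER_CUBIC)); return x,y
def tri(a,pa,b,pb):
    P=cv2.triangulatePoints(a.K@np.c_[a.R,a.t],b.K@np.c_[b.R,b.t],np.array(pa,float).reshape(2,1),np.array(pb,float).reshape(2,1)); return (P[:3]/P[3]).ravel()
E
python3 - <<'E'
from h import *
S=Cam('scene');T=Cam('top')
print(S.crop((385,285),130,100,6,'sd.png'),T.crop((255,240),130,90,6,'td.png'))
for c,n,zz in((S,'S',0.003),(T,'T',0.003)):
    hsv=cv2.cvtColor(c.img,cv2.COLOR_RGB2HSV)
    m=cv2.inRange(hsv,(105,150,60),(125,255,255))
    k,l,st,ce=cv2.connectedComponentsWithStats(m)
    i=max([j for j in range(1,k) if abs(ce[j][0]-(250 if n=='S' else 390))<40],key=lambda j:st[j,4])
    mm=(l==i).astype('uint8'); ct,_=cv2.findContours(mm,0,1); ct=max(ct,key=cv2.contourArea)
    P=np.array([c.onz(p[0]+0.0,zz)[:2] for p in ct],np.float32)
    r=cv2.minAreaRect(P); print(n,'mat',r)
    hole=cv2.morphologyEx(mm,cv2.MORPH_CLOSE,np.ones((9,9)))-mm
    ys,xs=np.where((c.img[:,:,0]>100)&(hole>0)); L=np.array([c.onz((x,y),zz)[:2] for x,y in zip(xs,ys)],np.float32); lr=cv2.minAreaRect(L); print('line',lr)
    o=cv2.inRange(hsv,(3,150,80),(16,255,255)); k,l,st,ce=cv2.connectedComponentsWithStats(o)
    for j in range(1,k):
        if st[j,4]>8: print('orange',st[j],ce[j])
E
```

```text
(320, 235) (190, 195)
S mat ((0.5810036659240723, -0.22097313404083252), (0.16510097682476044, 0.2355746328830719), 15.432007789611816)
line ((0.6328822374343872, -0.20803913474082947), (0.022478012368083, 0.1616390347480774), 14.429525375366211)
orange [315  35   8   8  43] [318.11627907  38.30232558]
orange [381  45   6   8  23] [384.13043478  48.91304348]
orange [455  56  17  11 127] [462.67716535  60.61417323]
orange [342 264  13   5  28] [348.10714286 266.28571429]
orange [414 281  14   6  34] [420.47058824 283.55882353]
orange [  9 353  30  44 347] [ 23.19884726 370.89913545]
orange [ 72 353  13  12  71] [ 77.63380282 357.25352113]
orange [ 84 357  23  26 339] [ 94.43362832 367.85545723]
orange [ 32 363  11  20  49] [ 38.02040816 370.59183673]
orange [106 363   9  16  36] [110.27777778 369.41666667]
orange [548 364   3   3   9] [549. 365.]
orange [  89  368   65  112 1667] [122.37252549 411.15716857]
orange [121 370   4   6  10] [122.6 372.8]
orange [ 126  376   78  104 3017] [164.33476964 422.78654292]
orange [ 35 381   4   7   9] [ 36.66666667 384.        ]
orange [ 25 381  4
[... 1423 characters left out ...]
] [ 83.6 476.4]
orange [156 473   4   7  12] [157.83333333 475.83333333]
orange [282 472   4   7   9] [283.66666667 475.11111111]
orange [457 473   4   7  14] [458.78571429 476.57142857]
orange [499 473   3   7  13] [500.15384615 476.23076923]
orange [287 475   3   5   9] [288.22222222 477.        ]
orange [523 475   3   5   9] [524.33333333 476.88888889]
T mat ((0.5809414982795715, -0.2192777544260025), (0.16351290047168732, 0.23330862820148468), 15.237164497375488)
line ((0.6150321960449219, -0.17530712485313416), (0.0027995435521006584, 0.0944632738828659), 14.563518524169922)
orange [213 247   9   3  23] [217.2173913  247.91304348]
orange [280 249  15   3  34] [286.61764706 250.26470588]
```

View pics/sd.png

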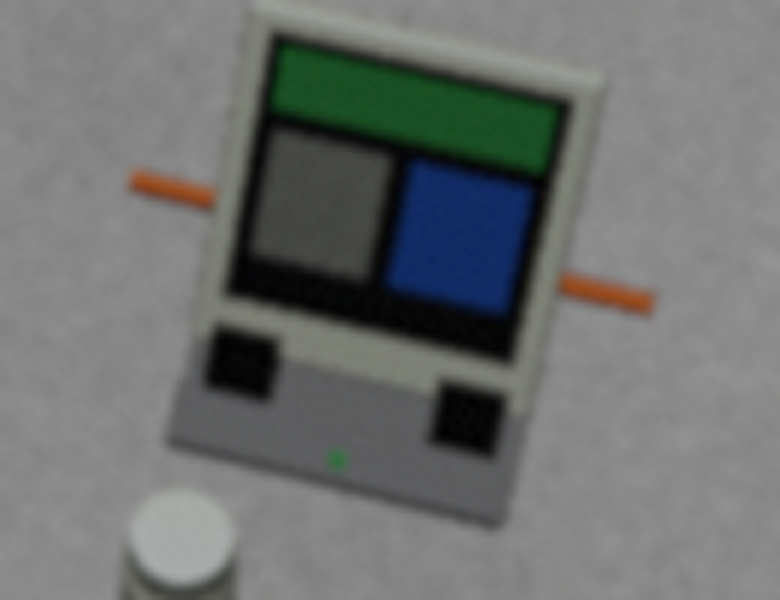

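View pics/td.png

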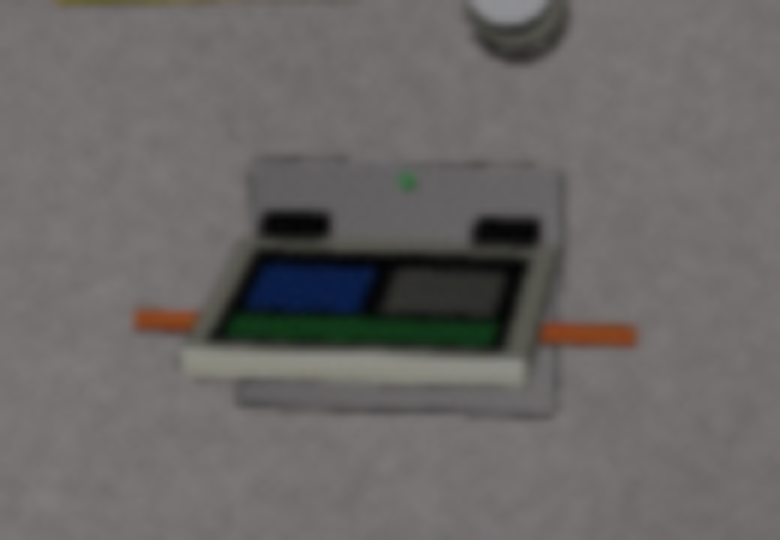

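The crops confirm the choice: white panel with tiles, orange bar ends at scene (342,265) and (429,285), and a grey base with two black shoes. The jar is just in front of it. Next I'll triangulate.

```bash
python3 - <<'E'
from h import *
np.set_printoptions(precision=4,suppress=True)
S=Cam('scene');T=Cam('top')
s=lambda x,y:(320+x/6-.4,235+y/6-.4)
t=lambda x,y:(190+x/6-.4,195+y/6-.4)
bp=tri(S,s(655,302),T,t(135,319)); bm=tri(S,s(130,181),T,t(636,336))
print('bar +y',bp,'-y',bm,np.linalg.norm(bp-bm))
for z in (.066,): print(S.onz(s(655,302),z),T.onz(t(135,319),z),S.onz(s(130,181),z),T.onz(t(636,336),z))
tp=tri(S,s(603,75),T,t(182,378)); tm=tri(S,s(257,1),T,t(523,384)); print('top back corners',tp,tm,np.linalg.norm(tp-tm))
tp2=tri(S,s(600,97),T,t(184,350)); tm2=tri(S,s(250,18),T,t(527,358)); print('top front corners',tp2,tm2)
fp=[S.onz(s(500,528),.008),T.onz(t(249,158),.008)]; fm=[S.onz(s(168,441),.008),T.onz(t(563,168),.008)]
print('dock front',fp,fm)
b=[T.onz(t(236,405),.008),T.onz(t(555,414),.008)];print('dock back',b)
ax=bp-bm; print('yaw bar',np.degrees(np.arctan2(-ax[0],ax[1])))
d=np.array(fp).mean(0)-np.array(fm).mean(0);print('yaw dock',np.degrees(np.arctan2(-d[0],d[1])))
# line
print(S.crop((250,260),110,70,7,'sm.png'),T.crop((390,255),120,85,6,'tm.png'))
E
```

```text
bar +y [0.5909 0.2743 0.066 ] -y [0.5851 0.0444 0.0629] 0.2300697315832582
[0.591 0.274 0.066] [0.5909 0.2747 0.066 ] [0.5873 0.0437 0.066 ] [0.5844 0.0452 0.066 ]
top back corners [0.5485 0.2338 0.1621] [0.5469 0.0877 0.1614] 0.14603083306617395
top front corners [0.5605 0.2337 0.1631] [0.5578 0.0865 0.1636]
dock front [array([0.6822, 0.23  , 0.008 ]), array([0.6796, 0.2342, 0.008 ])] [array([0.6768, 0.0835, 0.008 ]), array([0.6755, 0.0841, 0.008 ])]
dock back [array([0.5602, 0.2364, 0.008 ]), array([0.5568, 0.0857, 0.008 ])]
yaw bar -1.4439950807431639
yaw dock -1.8085912098351111
(195, 225) (330, 212)
```

View pics/sm.png

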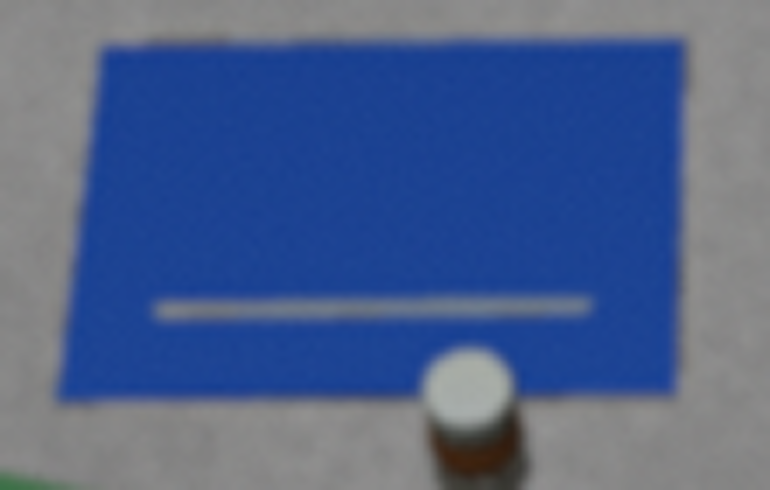

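View pics/tm.png

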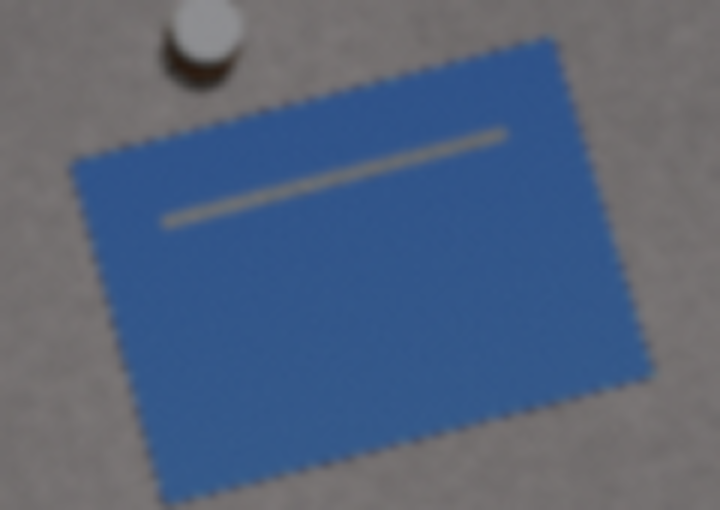

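```bash
python3 - <<'E'
from h import *
from scipy.spatial.transform import Rotation as Ro
np.set_printoptions(precision=4,suppress=True)
S=Cam('scene');T=Cam('top')
t=lambda x,y:(330+x/6-.4,212+y/6-.4)
s=lambda x,y:(195+x/7-.4,225+y/7-.4)
a,b=T.onz(t(165,222),.003),T.onz(t(505,133),.003);print('line T',a,b,(a+b)/2)
c,d=S.onz(s(592,306),.003),S.onz(s(156,311),.003);print('line S',c,d,(c+d)/2)
for q in((a,b),(c,d)):
  v=q[0]-q[1];print('yaw',np.degrees(np.arctan2(-v[0],v[1])))
print('carton corners top',T.onz((128,237),.05),T.onz((168,258),.05),'jar',T.onz((275,190),.07),'vial',T.onz((364.,216),.065))
R0=observe()['tool_rot']; k=np.radians(40);R1=np.array([[-1,0,0],[0,np.cos(k),-np.sin(k)],[0,-np.sin(k),-np.cos(k)]]).T
R1=np.c_[[-1,0,0],[0,np.cos(k),-np.sin(k)],[0,-np.sin(k),-np.cos(k)]]
print(np.linalg.det(R1),(Ro.from_matrix(R1)*Ro.from_matrix(R0).inv()).as_rotvec())
E
```

```text
line T [ 0.6021 -0.1268  0.003 ] [ 0.6461 -0.289   0.003 ] [ 0.6241 -0.2079  0.003 ]
line S [ 0.6013 -0.1265  0.003 ] [ 0.6461 -0.2912  0.003 ] [ 0.6237 -0.2089  0.003 ]
yaw 15.199600004999551
yaw 15.205863654574872
carton corners top [0.6227 0.5133 0.05  ] [0.5642 0.3987 0.05  ] jar [0.7546 0.1049 0.07  ] vial [ 0.683  -0.1429  0.065 ]
0.9999999999999998 [-0.6876  0.1464  0.4025]
```

Emit:
{"op": "jog_arm", "data": {
  "travel": [
    [0.0257, -0.0155, -0.0044],
    [0.0257, -0.0155, -0.0044],
    [0.0257, -0.0155, -0.0044],
    [0.0257, -0.0155, -0.0044],
    [0.0257, -0.0155, -0.0044],
    [0.0257, -0.0155, -0.0044],
    [0.0257, -0.0155, -0.0044],
    [0.0257, -0.0155, -0.0044],
    [0.0257, -0.0155, -0.0044],
    [0.0257, -0.0155, -0.0044],
    [0.0257, -0.0155, -0.0044],
    [0.0257, -0.0155, -0.0044],
    [0.0257, -0.0155, -0.0044],
    [0.0257, -0.0155, -0.0044],
    [0.0257, -0.0155, -0.0044],
    [0.0257, -0.0155, -0.0044],
    [0, 0, 0],
    [0, 0, 0]
  ],
  "dr": [
    [-0.043, 0.0092, 0.0252],
    [-0.043, 0.0092, 0.0252],
    [-0.043, 0.0092, 0.0252],
    [-0.043, 0.0092, 0.0252],
    [-0.043, 0.0092, 0.0252],
    [-0.043, 0.0092, 0.0252],
    [-0.043, 0.0092, 0.0252],
    [-0.043, 0.0092, 0.0252],
    [-0.043, 0.0092, 0.0252],
    [-0.043, 0.0092, 0.0252],
    [-0.043, 0.0092, 0.0252],
    [-0.043, 0.0092, 0.0252],
    [-0.043, 0.0092, 0.0252],
    [-0.043, 0.0092, 0.0252],
    [-0.043, 0.0092, 0.0252],
    [-0.043, 0.0092, 0.0252],
    [0, 0, 0],
    [0, 0, 0]
  ],
  "jaw": 0.0,
  "newtons": 30
}}

```text
time_s: 1.95
position: [0.6358, 0.2534, 0.1593]
tool_rot: [[-1.0, -0.001, -0.003], [0.001, 0.765, -0.643], [0.003, -0.643, -0.765]]
ft_force: [0.2, -0.1, -0.7]
grip_width: -0.0003
```

Emit:
{"op": "jog_arm", "data": {
  "travel": [
    [0, 0, -0.014],
    [0, 0, -0.014],
    [0, 0, -0.014],
    [0, 0, -0.014],
    [0, 0, -0.014],
    [0, 0, -0.014],
    [0, 0, -0.014],
    [0, 0, -0.006],
    [0, 0, 0]
  ],
  "dr": [
    [0, 0, 0],
    [0, 0, 0],
    [0, 0, 0],
    [0, 0, 0],
    [0, 0, 0],
    [0, 0, 0],
    [0, 0, 0],
    [0, 0, 0],
    [0, 0, 0]
  ]
}}

```text
time_s: 2.7
position: [0.6348, 0.254, 0.0547]
tool_rot: [[-1.0, -0.003, -0.003], [-0.0, 0.765, -0.644], [0.004, -0.644, -0.765]]
ft_force: [0.0, -1.2, -0.4]
grip_width: 0.0001
```

```bash
python3 - <<'E'
from h import *
o=observe();print(o['position'],o['ft_force'])
S=Cam('scene');T=Cam('top')
print(S.crop((395,270),110,90,6,'s1.png'),T.crop((250,240),110,80,6,'t1.png'))
E
```

```text
[0.63477102 0.2539678  0.05474603] [ 0.0421069  -1.18011024 -0.38702516]
(340, 225) (195, 200)
```

View pics/s1.png

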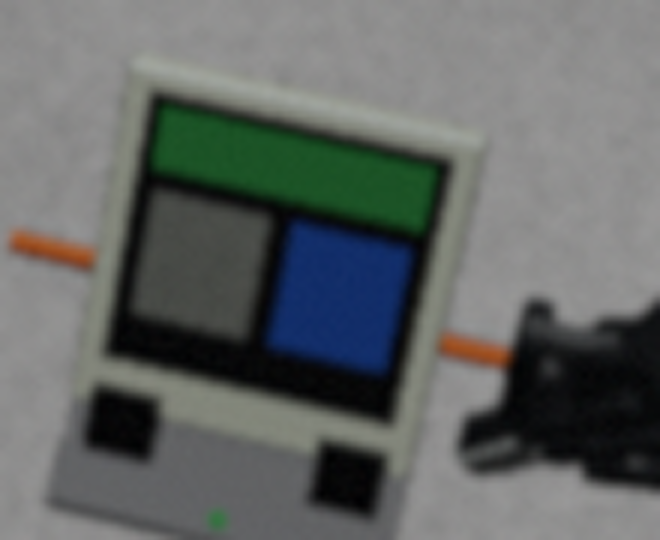

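View pics/t1.png

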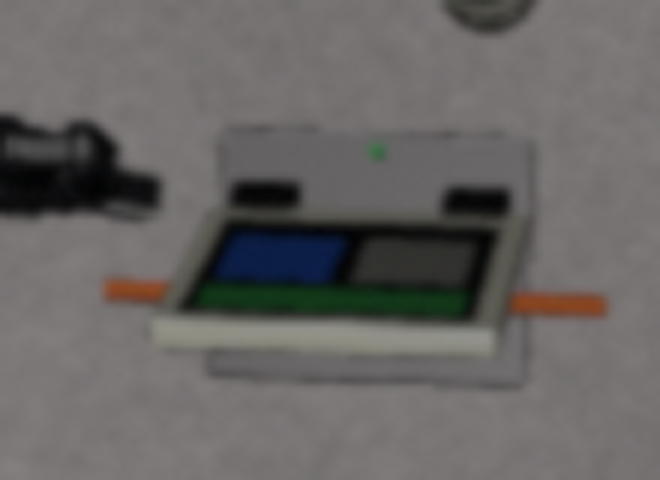

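The fingertip (top crop (155,190)) stands in front of the +y bar end and clear of the panel. Pushing slowly.

Emit:
{"op": "jog_arm", "data": {
  "travel": [
    [-0.005, 0, 0],
    [-0.005, 0, 0],
    [-0.005, 0, 0],
    [-0.005, 0, 0],
    [-0.005, 0, 0],
    [-0.0025, 0, 0],
    [-0.0025, 0, 0],
    [-0.0025, 0, 0],
    [-0.0025, 0, 0],
    [-0.0025, 0, 0],
    [-0.0025, 0, 0],
    [-0.0025, 0, 0],
    [-0.0025, 0, 0],
    [-0.0025, 0, 0],
    [-0.0025, 0, 0],
    [-0.0025, 0, 0],
    [-0.0025, 0, 0]
  ],
  "dr": [
    [0, 0, 0],
    [0, 0, 0],
    [0, 0, 0],
    [0, 0, 0],
    [0, 0, 0],
    [0, 0, 0],
    [0, 0, 0],
    [0, 0, 0],
    [0, 0, 0],
    [0, 0, 0],
    [0, 0, 0],
    [0, 0, 0],
    [0, 0, 0],
    [0, 0, 0],
    [0, 0, 0],
    [0, 0, 0],
    [0, 0, 0]
  ]
}}

```text
time_s: 4.22
position: [0.5801, 0.2542, 0.057]
tool_rot: [[-1.0, -0.001, -0.0], [-0.0, 0.766, -0.643], [0.001, -0.643, -0.766]]
ft_force: [2.7, 0.5, -1.4]
grip_width: 0.0001
```

```bash
python3 - <<'E'
from h import *
o=observe();print(o['position'],o['ft_force'])
S=Cam('scene');T=Cam('top')
print(S.crop((395,270),110,90,6,'s2.png'),T.crop((250,240),110,80,6,'t2.png'))
E
```

```text
[0.58010754 0.25424275 0.0569716 ] [ 2.66587094  0.49335936 -1.42241441]
(340, 225) (195, 200)
```

View pics/s2.png

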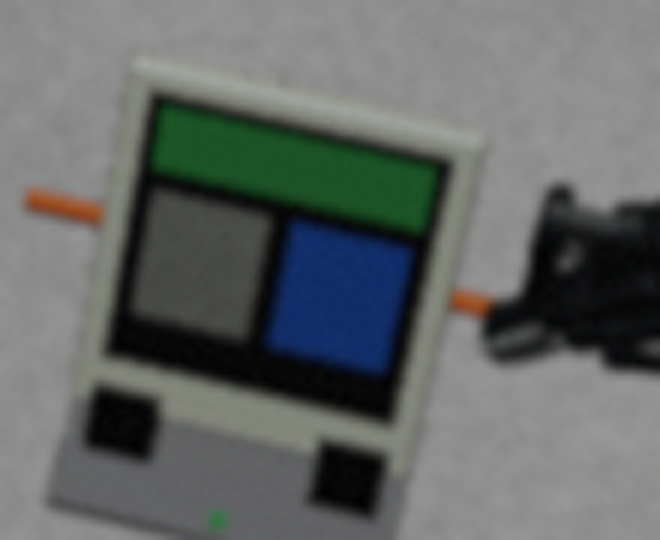

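View pics/t2.png

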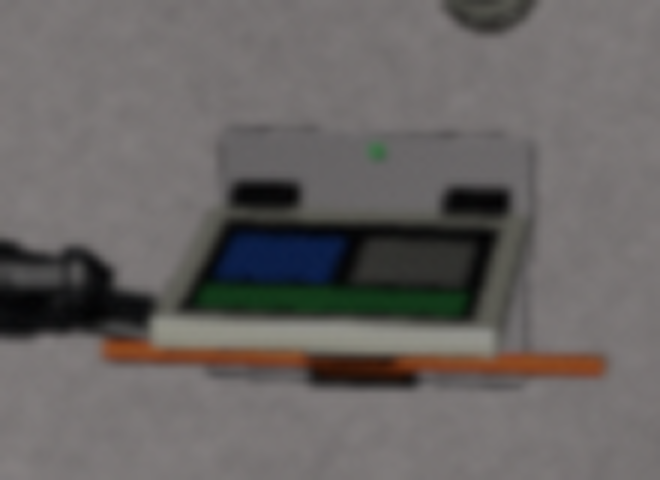

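The leg is opening and the display has not moved. Continuing in small steps, watching the force.

Emit:
{"op": "jog_arm", "data": {
  "travel": [
    [-0.002, 0, 0],
    [-0.002, 0, 0],
    [-0.002, 0, 0],
    [-0.002, 0, 0],
    [-0.001, 0, 0],
    [-0.001, 0, 0]
  ],
  "dr": [
    [0, 0, 0],
    [0, 0, 0],
    [0, 0, 0],
    [0, 0, 0],
    [0, 0, 0],
    [0, 0, 0]
  ]
}}

```text
time_s: 4.82
position: [0.5703, 0.2544, 0.0571]
tool_rot: [[-1.0, -0.001, 0.0], [-0.001, 0.766, -0.643], [0.0, -0.643, -0.766]]
ft_force: [2.9, 1.5, 0.4]
grip_width: -0.0002
```

Emit:
{"op": "jog_arm", "data": {
  "travel": [
    [-0.001, 0, 0],
    [-0.001, 0, 0],
    [-0.001, 0, 0]
  ],
  "dr": [
    [0, 0, 0],
    [0, 0, 0],
    [0, 0, 0]
  ]
}}

```text
time_s: 5.07
position: [0.5674, 0.2542, 0.0571]
tool_rot: [[-1.0, -0.001, 0.0], [-0.0, 0.766, -0.643], [0.0, -0.643, -0.766]]
ft_force: [1.9, 0.7, 1.4]
grip_width: -0.0
```

Emit:
{"op": "jog_arm", "data": {
  "travel": [
    [-0.001, 0, 0],
    [-0.001, 0, 0]
  ],
  "dr": [
    [0, 0, 0],
    [0, 0, 0]
  ]
}}

```text
time_s: 5.23
position: [0.5653, 0.2542, 0.057]
tool_rot: [[-1.0, -0.001, -0.0], [-0.0, 0.766, -0.643], [0.001, -0.643, -0.766]]
ft_force: [1.9, 1.2, 1.6]
grip_width: -0.0001
```

Emit:
{"op": "jog_arm", "data": {
  "travel": [
    [-0.001, 0, 0],
    [-0.001, 0, 0]
  ],
  "dr": [
    [0, 0, 0],
    [0, 0, 0]
  ]
}}

```text
time_s: 5.4
position: [0.5642, 0.2542, 0.0572]
tool_rot: [[-1.0, -0.0, 0.002], [-0.001, 0.766, -0.643], [-0.002, -0.643, -0.766]]
ft_force: [9.0, -0.6, 1.5]
grip_width: 0.0002
```

Emit:
{"op": "jog_arm", "data": {
  "travel": [
    [0, 0, 0],
    [0, 0, 0]
  ],
  "dr": [
    [0, 0, 0],
    [0, 0, 0]
  ]
}}

```text
time_s: 5.57
position: [0.5644, 0.2542, 0.0572]
tool_rot: [[-1.0, 0.0, 0.002], [-0.001, 0.766, -0.643], [-0.002, -0.643, -0.766]]
ft_force: [7.7, 0.7, 1.0]
grip_width: -0.0004
```

```bash
python3 - <<'E'
from h import *
S=Cam('scene');T=Cam('top')
print(S.crop((395,270),110,90,6,'s3.png'),T.crop((250,240),110,80,6,'t3.png'))
o=observe();print(o['position'],o['ft_force'])
E
```

```text
(340, 225) (195, 200)
[0.56439275 0.25418296 0.05714103] [ 7.37782484 -0.58324688  0.43443559]
```

View pics/s3.png

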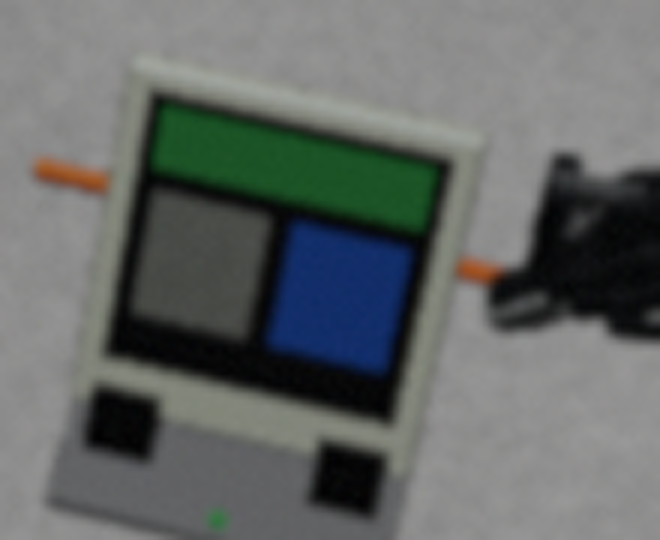

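View pics/t3.png

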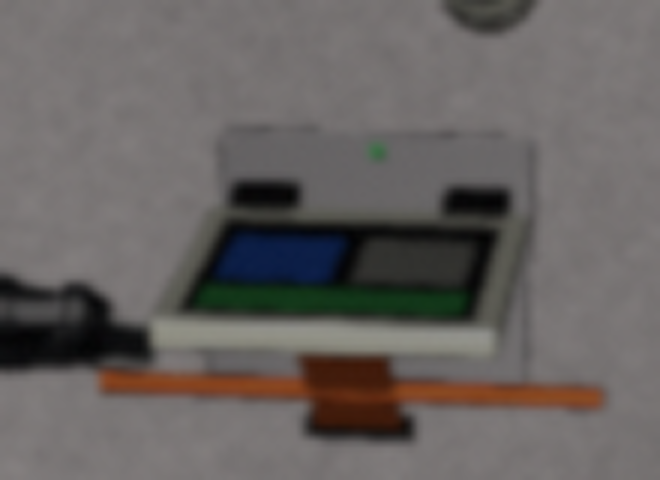

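```bash
python3 - <<'E'
from h import *
np.set_printoptions(precision=4,suppress=True)
S=Cam('scene');T=Cam('top')
s=lambda x,y:(340+x/6-.4,225+y/6-.4)
t=lambda x,y:(195+x/6-.4,200+y/6-.4)
bm0=tri(S,s(10,240),T,t(606,305)); bm=tri(S,s(36,167),T,t(605,398)); print(bm0,bm,bm-bm0)
print('+y end on z .06',T.onz(t(100,381),.06),T.onz(t(605,398),.06), T.onz(t(105,289),.065))
E
```

```text
[0.5854 0.0443 0.0641] [0.5428 0.0451 0.0601] [-0.0426  0.0008 -0.004 ]
+y end on z .06 [0.5492 0.2764 0.06  ] [0.5428 0.0454 0.06  ] [0.591  0.2749 0.065 ]
```

The bar travelled 42.6 mm (about 42° on top of the initial 3–14°), and the force then rose to 9 N, so the leg is at its stop. Next I'll back off and work out the grasp pose.

Emit:
{"op": "jog_arm", "data": {
  "travel": [
    [0.004, 0, 0],
    [0.008, 0, 0],
    [0.01, 0, 0],
    [0.005, 0.005, 0.02],
    [0, 0.005, 0.03],
    [0, 0.005, 0.03],
    [0, 0, 0.04],
    [0, 0, 0.04],
    [0, 0, 0.03],
    [0, 0, 0]
  ],
  "dr": [
    [0, 0, 0],
    [0, 0, 0],
    [0, 0, 0],
    [0, 0, 0],
    [0, 0, 0],
    [0, 0, 0],
    [0, 0, 0],
    [0, 0, 0],
    [0, 0, 0],
    [0, 0, 0]
  ],
  "jaw": 0.05
}}

```text
time_s: 6.6
position: [0.5913, 0.2695, 0.2539]
tool_rot: [[-1.0, 0.006, 0.007], [0.0, 0.769, -0.64], [-0.009, -0.639, -0.769]]
ft_force: [-0.2, 0.9, 0.2]
grip_width: 0.05
```

```bash
cat > pose.py <<'E'
from h import *
from scipy.spatial.transform import Rotation as Ro
np.set_printoptions(precision=4,suppress=True)
def fr(yaw,lean,sgn=1):
    y=np.radians(yaw);l=np.radians(lean)
    ex=np.array([np.cos(y),np.sin(y),0]);ey=np.array([-np.sin(y),np.cos(y),0]);ez=np.array([0,0,1.])
    p=-np.sin(l)*ex+np.cos(l)*ez;n=np.cos(l)*ex+np.sin(l)*ez
    return np.c_[sgn*ey,sgn*n,-p],n,ey,p
def rv(R1,R0): return (Ro.from_matrix(R1)*Ro.from_matrix(R0).inv()).as_rotvec()
E
python3 - <<'E'
from pose import *
o=observe();print(o['time_s'],o['q'],o['position'],o['ft_force'])
for s in(1,-1):
    R,n,ey,p=fr(-1.6,29,s); print(s,rv(R,o['tool_rot']))
G=np.array([.554,.1595,.165])-.04*p; H=G+.1*p; print(G,H,H-o['position'])
S=Cam('scene');T=Cam('top')
print(S.crop((395,270),110,90,6,'s4.png'),T.crop((250,240),110,80,6,'t4.png'))
E
```

```text
6.6 [ 27.1365  42.7309  42.3896 -37.6512 110.4862 -71.2984] [0.5913 0.2695 0.2539] [-0.2397  0.9381  0.1976]
1 [ 0.9273 -0.9413 -1.3802]
-1 [0.1419 0.152  1.5391]
[0.5734 0.159  0.13  ] [0.5249 0.1603 0.2175] [-0.0664 -0.1092 -0.0364]
(340, 225) (195, 200)
```

View pics/s4.png

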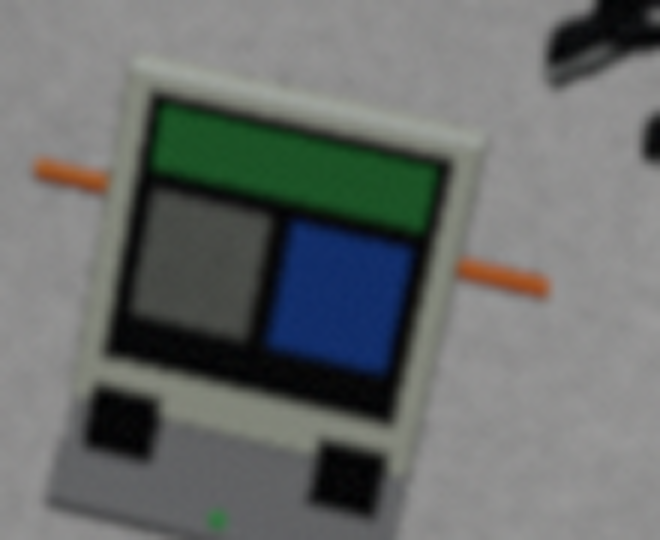

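View pics/t4.png

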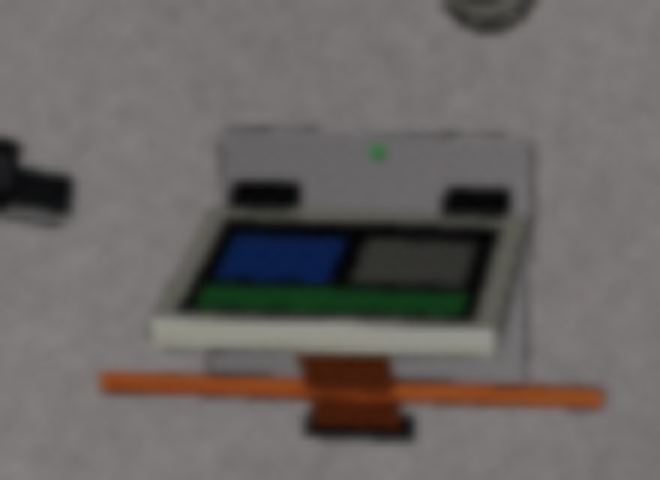

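The leg stays open on its own and the display has not moved. I'll reorient in steps (untilt, yaw, lean) above the panel.

Emit:
{"op": "jog_arm", "data": {
  "travel": [
    [-0.004, -0.006, 0.002],
    [-0.004, -0.006, 0.002],
    [-0.004, -0.006, 0.002],
    [-0.004, -0.006, 0.002],
    [-0.004, -0.006, 0.002],
    [-0.004, -0.006, 0.002],
    [-0.004, -0.006, 0.002],
    [-0.004, -0.006, 0],
    [-0.004, -0.006, 0],
    [-0.004, -0.006, 0],
    [-0.004, -0.006, 0],
    [-0.004, -0.006, 0],
    [-0.004, -0.006, 0],
    [-0.004, -0.006, 0],
    [-0.004, -0.006, 0],
    [-0.002, -0.006, 0],
    [-0.002, -0.006, 0],
    [-0.002, -0.006, 0],
    [0, 0, 0],
    [0, 0, 0]
  ],
  "dr": [
    [0.1, 0, 0],
    [0.1, 0, 0],
    [0.1, 0, 0],
    [0.1, 0, 0],
    [0.1, 0, 0],
    [0.1, 0, 0],
    [0.1, 0, 0],
    [0, 0, -0.123],
    [0, 0, -0.123],
    [0, 0, -0.123],
    [0, 0, -0.123],
    [0, 0, -0.123],
    [0, 0, -0.123],
    [0, 0, -0.123],
    [0, 0, -0.123],
    [0, 0, -0.123],
    [0, 0, -0.123],
    [0, 0, -0.123],
    [0, 0, -0.123],
    [0, 0, -0.123]
  ]
}}

```text
time_s: 8.37
position: [0.5238, 0.1608, 0.2591]
tool_rot: [[0.034, 0.999, -0.003], [0.999, -0.034, 0.0], [0.0, -0.003, -1.0]]
ft_force: [-0.1, 1.0, -0.8]
grip_width: 0.0501
```

Emit:
{"op": "jog_arm", "data": {
  "travel": [
    [0, 0, 0],
    [0, 0, -0.008],
    [0, 0, -0.008],
    [0, 0, -0.008],
    [0, 0, -0.008],
    [0, 0, -0.008],
    [0, 0, 0],
    [0, 0, 0]
  ],
  "dr": [
    [0, 0, 0],
    [-0.0028, -0.1012, 0],
    [-0.0028, -0.1012, 0],
    [-0.0028, -0.1012, 0],
    [-0.0028, -0.1012, 0],
    [-0.0028, -0.1012, 0],
    [0, 0, 0],
    [0, 0, 0]
  ]
}}

```text
time_s: 9.03
position: [0.5233, 0.1613, 0.2198]
tool_rot: [[0.025, 0.877, 0.481], [1.0, -0.021, -0.013], [-0.002, 0.481, -0.877]]
ft_force: [0.8, 0.5, 0.4]
grip_width: 0.0503
```

```bash
python3 - <<'E'
from pose import *
o=observe();print(o['time_s'],o['q'],o['position'],o['ft_force'])
R,n,ey,p=fr(-1.6,29); print(rv(R,o['tool_rot']))
W=Cam('wrist'); cv2.imwrite('pics/w5.png',W.img[:,:,::-1])
G=np.array([.554,.1595,.165])-.04*p; d=G-o['position'];print(d,d@n,d@ey,d@p)
for X in ([.5485,.2345,.1665],[.5485,.0845,.1665]): print(W.proj(X))
E
```

```text
9.0333 [ 6.624  12.4559 96.0358 -5.7646 43.1556 11.2412] [0.5233 0.1613 0.2198] [0.7619 0.4731 0.3892]
[ 0.0014 -0.0045 -0.003 ]
[ 0.0501 -0.0023 -0.0898] 0.000269058085032982 -0.0008964751423236385 -0.10285966030933907
[312.0204 116.1554]
[318.883 382.621]
```

View pics/w5.png

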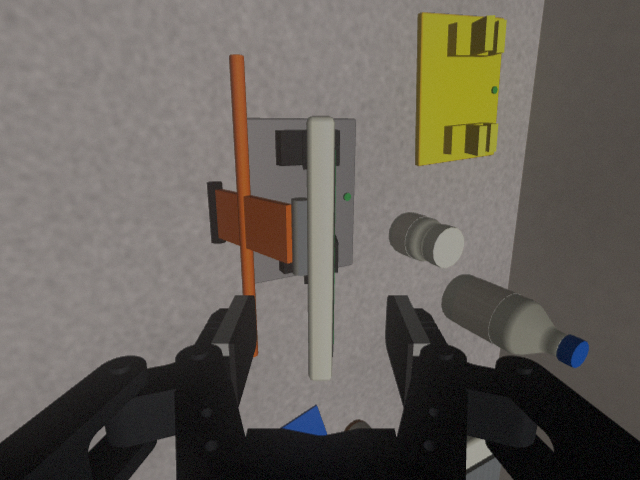

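The wrist view shows the panel edge-on (u 307–333, ends at v 117 and 380, predicted 116 and 382). It is centred between the fingers at u≈320. Descending along the panel.

Emit:
{"op": "jog_arm", "data": {
  "travel": [
    [0.005, -0.0002, -0.009],
    [0.005, -0.0002, -0.009],
    [0.005, -0.0002, -0.009],
    [0.005, -0.0002, -0.009],
    [0.005, -0.0002, -0.009],
    [0.005, -0.0002, -0.009],
    [0.005, -0.0002, -0.009],
    [0.005, -0.0002, -0.009],
    [0.005, -0.0002, -0.009],
    [0.005, -0.0002, -0.009],
    [0, 0, 0],
    [0, 0, 0]
  ],
  "dr": [
    [0, 0, 0],
    [0, 0, 0],
    [0, 0, 0],
    [0, 0, 0],
    [0, 0, 0],
    [0, 0, 0],
    [0, 0, 0],
    [0, 0, 0],
    [0, 0, 0],
    [0, 0, 0],
    [0, 0, 0],
    [0, 0, 0]
  ]
}}

```text
time_s: 10.08
position: [0.5744, 0.1592, 0.1303]
tool_rot: [[0.027, 0.874, 0.485], [1.0, -0.024, -0.013], [0.0, 0.485, -0.874]]
ft_force: [0.1, 0.3, -0.2]
grip_width: 0.0499
```

```bash
python3 - <<'E'
from pose import *
o=observe();print(o['time_s'],o['position'],o['ft_force'],o['tool_rot'])
W=Cam('wrist'); cv2.imwrite('pics/w6.png',W.img[:,:,::-1])
E
```

```text
10.0833 [0.5744 0.1592 0.1303] [ 0.1073  0.2956 -0.1931] [[ 0.0273  0.8741  0.485 ]
 [ 0.9996 -0.0239 -0.0132]
 [ 0.      0.4852 -0.8744]]
```

View pics/w6.png

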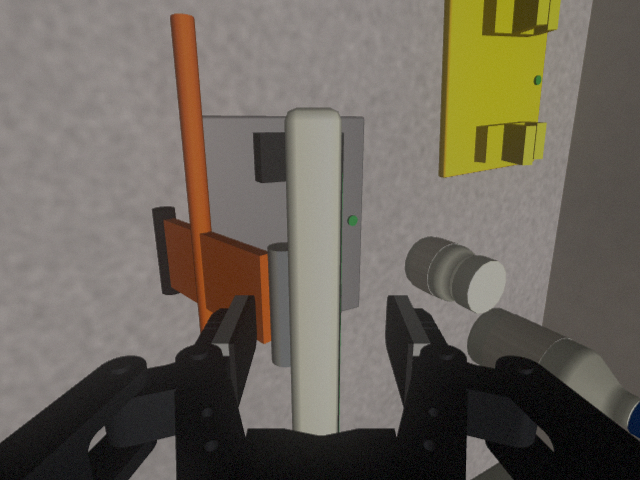

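The panel's centre is about 1.5 mm towards the robot from the jaw centre. Correcting that, then closing.

Emit:
{"op": "jog_arm", "data": {
  "travel": [
    [-0.0013, 0, -0.0007],
    [0, 0, 0]
  ],
  "dr": [
    [0, 0, 0],
    [0, 0, 0]
  ],
  "jaw": 0.024
}}

```text
time_s: 10.3
position: [0.5728, 0.1593, 0.1306]
tool_rot: [[0.027, 0.873, 0.486], [1.0, -0.024, -0.013], [0.0, 0.487, -0.874]]
ft_force: [0.0, -0.9, -0.1]
grip_width: 0.0268
```

Emit:
{"op": "jog_arm", "data": {
  "travel": [
    [0, 0, 0],
    [0, 0, 0],
    [0, 0, 0],
    [0, 0, 0],
    [0, 0, 0],
    [0, 0, 0],
    [0, 0, 0],
    [0, 0, 0]
  ],
  "dr": [
    [0, 0, 0],
    [0, 0, 0],
    [0, 0, 0],
    [0, 0, 0],
    [0, 0, 0],
    [0, 0, 0],
    [0, 0, 0],
    [0, 0, 0]
  ],
  "jaw": 0.0,
  "newtons": 60
}}

```text
time_s: 10.97
position: [0.5727, 0.1593, 0.1305]
tool_rot: [[0.027, 0.874, 0.486], [1.0, -0.024, -0.013], [0.0, 0.486, -0.874]]
ft_force: [-6.4, 1.0, 5.7]
grip_width: 0.0134
```

```bash
python3 - <<'E'
from pose import *
o=observe();print(o['time_s'],o['position'],o['ft_force'],o['wrist_torque'],o['grip_width'],o['tool_rot'])
W=Cam('wrist'); cv2.imwrite('pics/w7.png',W.img[:,:,::-1])
E
```

```text
10.9667 [0.5727 0.1593 0.1305] [-6.3555  0.9568  5.7416] [-0.0078  0.8282  0.0407] 0.013408441301382796 [[ 0.0271  0.8737  0.4857]
 [ 0.9996 -0.0237 -0.0131]
 [ 0.0001  0.4859 -0.874 ]]
```

View pics/w7.png

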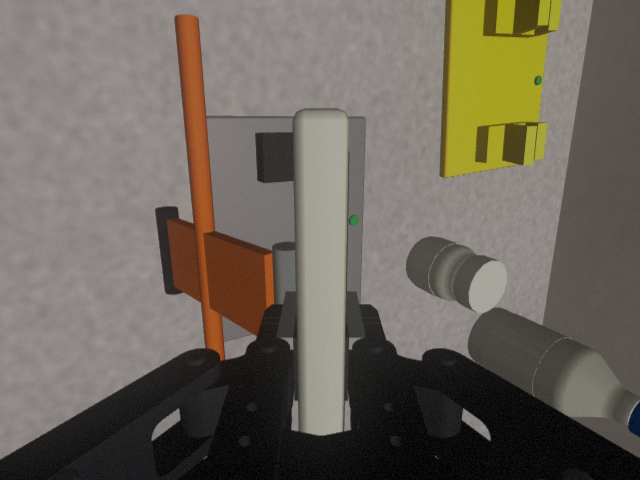

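Gripped (13.4 mm, panel 14 mm). Easing the lean from 29° to 25° about the lower edge.

Emit:
{"op": "jog_arm", "data": {
  "travel": [
    [0.0013, 0, 0.0007],
    [0.0013, 0, 0.0007],
    [0.0013, 0, 0.0007],
    [0.0013, 0, 0.0007],
    [0.0013, 0, 0.0006],
    [0.0013, 0, 0.0006],
    [0, 0, 0],
    [0, 0, 0]
  ],
  "dr": [
    [0.0003, 0.0118, 0],
    [0.0003, 0.0118, 0],
    [0.0003, 0.0118, 0],
    [0.0003, 0.0118, 0],
    [0.0003, 0.0118, 0],
    [0.0003, 0.0118, 0],
    [0, 0, 0],
    [0, 0, 0]
  ]
}}

```text
time_s: 11.68
position: [0.5807, 0.1592, 0.1342]
tool_rot: [[0.027, 0.906, 0.422], [1.0, -0.025, -0.012], [-0.0, 0.422, -0.907]]
ft_force: [-4.3, 0.1, 4.2]
grip_width: 0.0134
```

```bash
python3 - <<'E'
from pose import *
o=observe();print(o['time_s'],o['position'],o['ft_force'],o['wrist_torque'],o['grip_width'],o['tool_rot'])
E
```

```text
11.6833 [0.5807 0.1592 0.1342] [-4.2769  0.0578  4.2335] [-0.1706  0.8824  0.0303] 0.013409635588160199 [[ 0.0273  0.9063  0.4219]
 [ 0.9996 -0.0247 -0.0116]
 [-0.0002  0.422  -0.9066]]
```

Emit:
{"op": "jog_arm", "data": {
  "travel": [
    [-0.0008, 0, 0.0018],
    [-0.0008, 0, 0.0018],
    [-0.0009, 0, 0.0018],
    [-0.0008, 0, 0.0018],
    [-0.0009, 0, 0.0018],
    [-0.0008, 0, 0.0018],
    [0, 0, 0]
  ],
  "dr": [
    [0, 0, 0],
    [0, 0, 0],
    [0, 0, 0],
    [0, 0, 0],
    [0, 0, 0],
    [0, 0, 0],
    [0, 0, 0]
  ]
}}

```text
time_s: 12.27
position: [0.5755, 0.1592, 0.1451]
tool_rot: [[0.027, 0.906, 0.422], [1.0, -0.025, -0.012], [-0.0, 0.423, -0.906]]
ft_force: [-1.4, -0.1, -5.0]
grip_width: 0.0135
```

```bash
python3 - <<'E'
from pose import *
o=observe();print(o['time_s'],o['position'],o['ft_force'],o['wrist_torque'],o['grip_width'],o['tool_rot'])
S=Cam('scene');W=Cam('wrist'); cv2.imwrite('pics/w8.png',W.img[:,:,::-1]);S.crop((395,260),120,100,6,'s8.png')
E
```

```text
12.2667 [0.5755 0.1592 0.1451] [-1.4022 -0.1049 -5.045 ] [-0.0033  0.9176 -0.0091] 0.013456960796951476 [[ 0.0272  0.906   0.4224]
 [ 0.9996 -0.0246 -0.0116]
 [-0.0001  0.4225 -0.9063]]
```

View pics/s8.png

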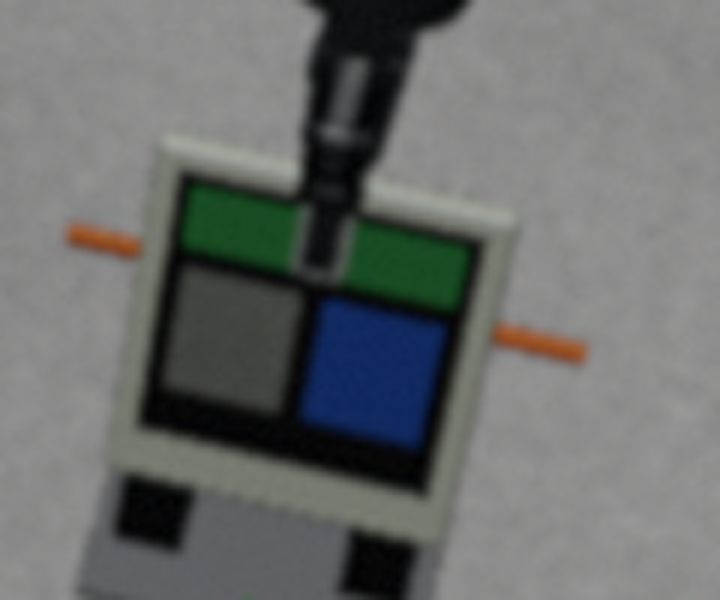

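The display moves freely along the slots (about 5 N, its own weight) and the leg is still out. Continuing along the slot direction.

Emit:
{"op": "jog_arm", "data": {
  "travel": [
    [-0.0017, 0, 0.0036],
    [-0.0017, 0, 0.0036],
    [-0.0017, 0, 0.0036],
    [-0.0017, 0, 0.0036],
    [-0.0017, 0, 0.0036],
    [-0.0017, 0, 0.0036],
    [-0.0017, 0, 0.0036],
    [-0.0017, 0, 0.0036],
    [-0.0017, 0, 0.0036],
    [-0.0017, 0, 0.0036],
    [-0.0017, 0, 0.0036],
    [-0.0017, 0, 0.0036],
    [0, 0, 0.01],
    [0, 0, 0.015],
    [0, 0, 0.015],
    [0, 0, 0.01],
    [0, 0, 0]
  ],
  "dr": [
    [0, 0, 0],
    [0, 0, 0],
    [0, 0, 0],
    [0, 0, 0],
    [0, 0, 0],
    [0, 0, 0],
    [0, 0, 0],
    [0, 0, 0],
    [0, 0, 0],
    [0, 0, 0],
    [0, 0, 0],
    [0, 0, 0],
    [0, 0, 0],
    [0, 0, 0],
    [0, 0, 0],
    [0, 0, 0],
    [0, 0, 0]
  ]
}}

```text
time_s: 13.78
position: [0.5562, 0.1593, 0.2409]
tool_rot: [[0.027, 0.904, 0.427], [1.0, -0.025, -0.011], [0.001, 0.427, -0.904]]
ft_force: [0.9, -0.8, -5.1]
grip_width: 0.0134
```

```bash
python3 - <<'E'
from pose import *
o=observe();print(o['time_s'],o['q'],o['position'],o['ft_force'],o['wrist_torque'],o['grip_width'],o['tool_rot'])
S=Cam('scene');T=Cam('top');W=Cam('wrist'); cv2.imwrite('pics/w9.png',W.img[:,:,::-1]);print(S.crop((385,250),130,100,6,'s9.png'),T.crop((250,240),120,90,6,'t9.png'))
R,n,ey,p=fr(15.2,25); print('dr',rv(R,o['tool_rot']))
E
```

```text
13.7833 [ 5.646  15.0162 87.251  -3.8249 52.6774  8.8537] [0.5562 0.1593 0.2409] [ 0.9075 -0.7593 -5.0628] [ 0.0326  0.5626 -0.0104] 0.013355734312004387 [[ 0.0272  0.9038  0.427 ]
 [ 0.9996 -0.0248 -0.0111]
 [ 0.0006  0.4272 -0.9042]]
(320, 200) (190, 195)
dr [-0.0012  0.0049  0.2925]
```

View pics/s9.png

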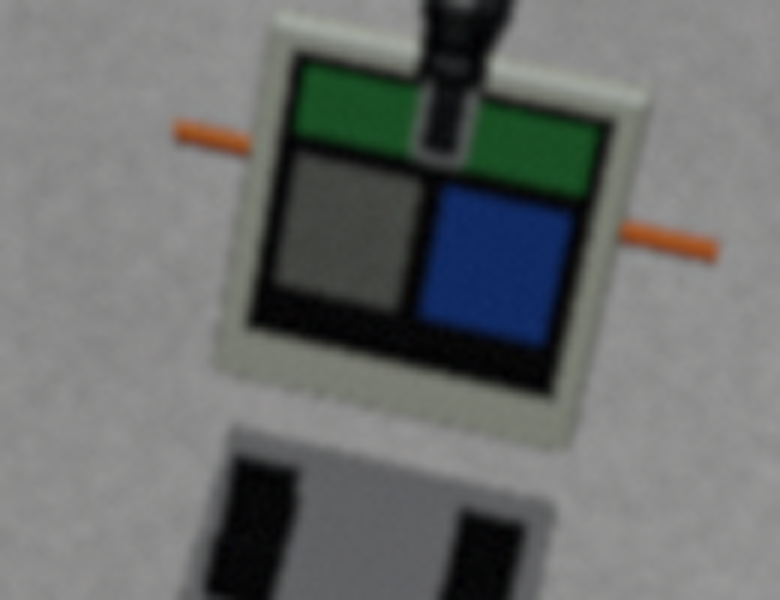

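View pics/w9.png

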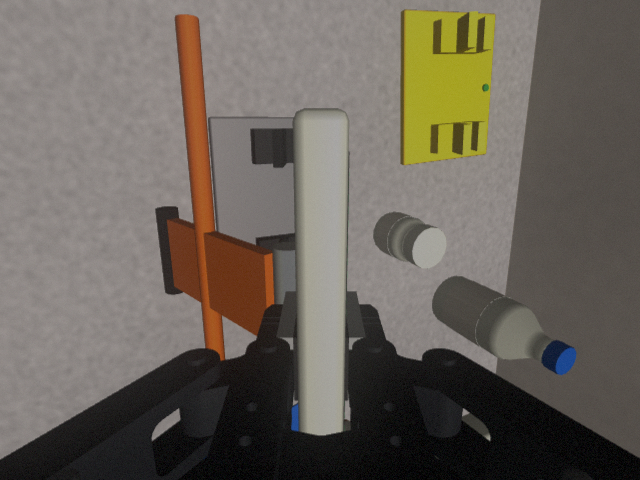

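View pics/t9.png

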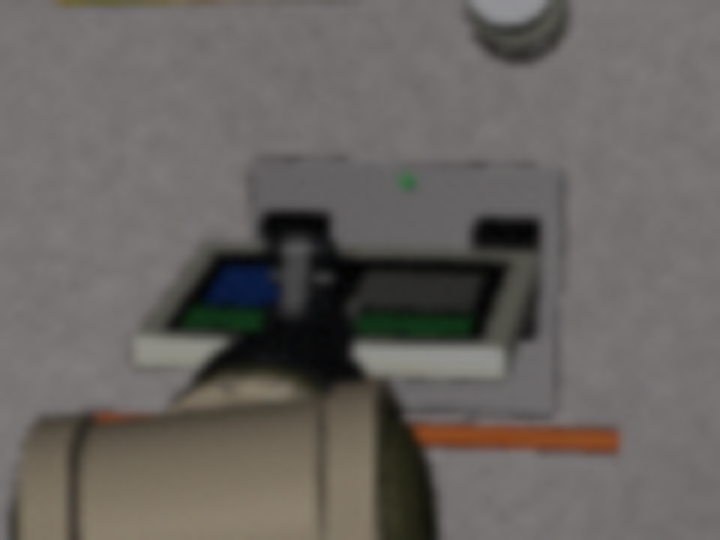

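The grip is unchanged: the wrist image is the same as after closing, and the leg is open. Moving over the mat.

Emit:
{"op": "jog_arm", "data": {
  "travel": [
    [0.0012, -0.008, 0],
    [0.0012, -0.014, 0],
    [0.0012, -0.021, 0],
    [0.0012, -0.021, 0],
    [0.0012, -0.021, 0],
    [0.0012, -0.021, 0],
    [0.0012, -0.021, 0],
    [0.0012, -0.021, 0],
    [0.0012, -0.021, 0],
    [0.0012, -0.021, 0],
    [0.0012, -0.021, 0],
    [0.0012, -0.021, 0],
    [0.0012, -0.021, 0],
    [0.0012, -0.021, 0],
    [0.0012, -0.021, 0],
    [0.0012, -0.021, 0],
    [0.0012, -0.021, 0],
    [0.0012, -0.021, 0],
    [0.0012, -0.014, 0],
    [0.0012, -0.008, 0]
  ],
  "dr": [
    [0, 0, 0.0146],
    [0, 0, 0.0146],
    [0, 0, 0.0146],
    [0, 0, 0.0146],
    [0, 0, 0.0146],
    [0, 0, 0.0146],
    [0, 0, 0.0146],
    [0, 0, 0.0146],
    [0, 0, 0.0146],
    [0, 0, 0.0146],
    [0, 0, 0.0146],
    [0, 0, 0.0146],
    [0, 0, 0.0146],
    [0, 0, 0.0146],
    [0, 0, 0.0146],
    [0, 0, 0.0146],
    [0, 0, 0.0146],
    [0, 0, 0.0146],
    [0, 0, 0.0146],
    [0, 0, 0.0146]
  ]
}}

```text
time_s: 15.6
position: [0.5791, -0.2227, 0.2369]
tool_rot: [[-0.261, 0.876, 0.407], [0.965, 0.236, 0.11], [0.0, 0.421, -0.907]]
ft_force: [-0.2, 0.4, -5.0]
grip_width: 0.0135
```

```bash
python3 - <<'E'
from pose import *
o=observe();print(o['time_s'],o['q'],o['position'],o['ft_force'],o['grip_width'],o['tool_rot'])
R,n,ey,p=fr(15.2,25); print('dr',rv(R,o['tool_rot']))
print(np.array([.5797,-.2203,.1179])-o['position'])
S=Cam('scene');T=Cam('top');W=Cam('wrist'); cv2.imwrite('pics/w10.png',W.img[:,:,::-1]);print(S.crop((255,225),130,100,6,'s10.png'))
E
```

```text
15.6 [-40.5375  21.2959  78.3215  22.1719  67.3185 -61.924 ] [ 0.5791 -0.2227  0.2369] [-0.1534  0.4042 -4.9627] 0.013506954083059531 [[-0.2607  0.8755  0.4068]
 [ 0.9654  0.2362  0.1103]
 [ 0.0005  0.4215 -0.9069]]
dr [-0.0001 -0.0014  0.0015]
[ 0.0006  0.0024 -0.119 ]
(190, 175)
```

View pics/s10.png

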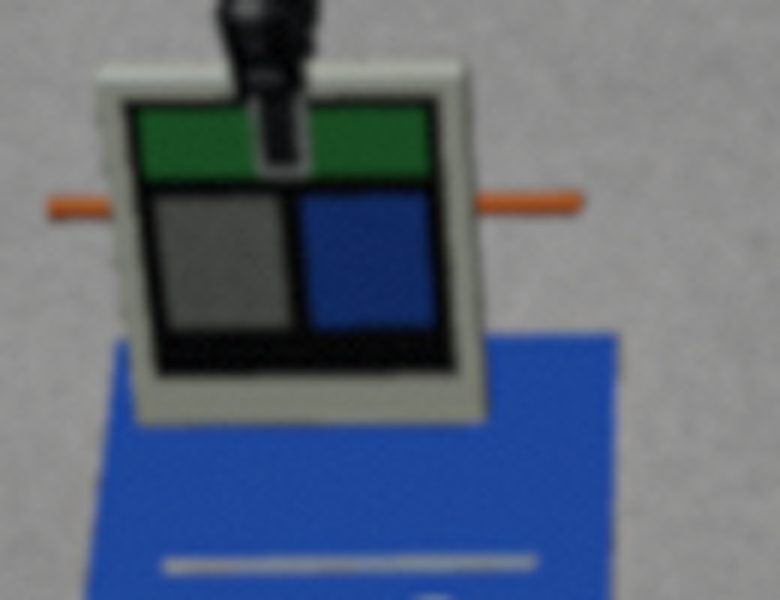

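View pics/w10.png

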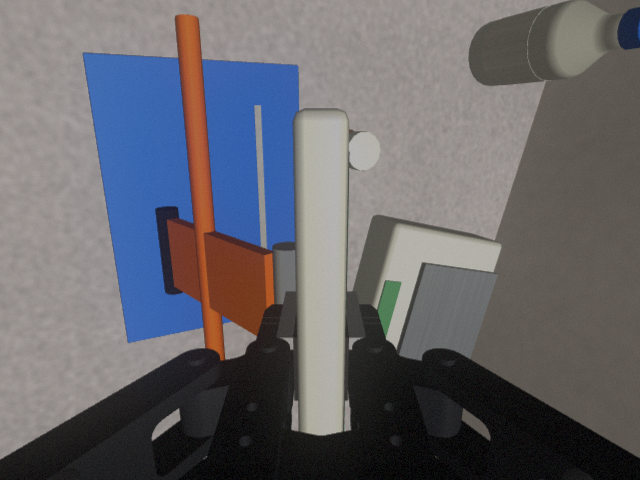

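Emit:
{"op": "jog_arm", "data": {
  "travel": [
    [0, 0.0004, -0.006],
    [0, 0.0004, -0.011],
    [0, 0.0004, -0.014],
    [0, 0.0004, -0.014],
    [0, 0.0004, -0.014],
    [0, 0.0004, -0.014],
    [0, 0, -0.011],
    [0, 0, -0.008],
    [0, 0, -0.005],
    [0, 0, 0],
    [0, 0, 0]
  ],
  "dr": [
    [0, 0, 0],
    [0, 0, 0],
    [0, 0, 0],
    [0, 0, 0],
    [0, 0, 0],
    [0, 0, 0],
    [0, 0, 0],
    [0, 0, 0],
    [0, 0, 0],
    [0, 0, 0],
    [0, 0, 0]
  ]
}}

```text
time_s: 16.67
position: [0.5796, -0.2181, 0.1415]
tool_rot: [[-0.262, 0.874, 0.409], [0.965, 0.237, 0.111], [-0.0, 0.423, -0.906]]
ft_force: [0.5, -0.7, -6.2]
grip_width: 0.0134
```

```bash
python3 - <<'E'
from pose import *
o=observe();print(o['time_s'],o['position'],o['ft_force'],o['grip_width'],o['tool_rot'])
R,n,ey,p=fr(15.2,25); print('dr',rv(R,o['tool_rot']))
O=o['position']-.1235*p-.007*n
print(np.array([.5797,-.2203,.1179])-o['position'],'origin est',O)
S=Cam('scene');x0,y0=S.crop((250,235),130,100,6,'s11.png')
for s in(1,-1): print('front low corner px in crop',(S.proj(O+.014*n+s*.075*ey)-[x0,y0]+.4)*6)
E
```

```text
16.6667 [ 0.5796 -0.2181  0.1415] [ 0.5344 -0.7251 -6.1921] 0.013443891423810387 [[-0.262   0.8743  0.4086]
 [ 0.9651  0.2375  0.1106]
 [-0.0003  0.4233 -0.906 ]]
dr [0.0001 0.0008 0.0002]
[ 0.0001 -0.0022 -0.0236] origin est [ 0.6239 -0.2061  0.0266]
front low corner px in crop [544.5384 492.876 ]
front low corner px in crop [209.3852 496.6973]
```

View pics/s11.png

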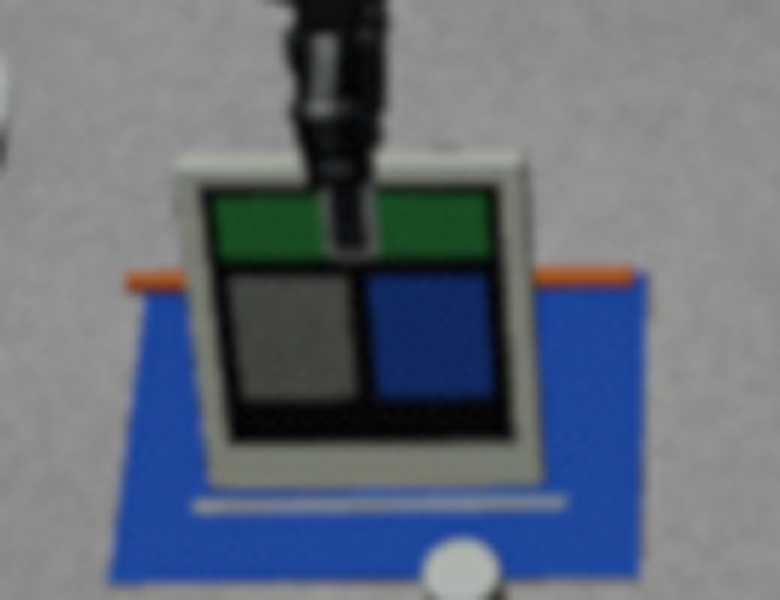

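Predicted and seen lower corners agree within about 1.5 px, and the lower edge hangs right over the white line. Lowering slowly until contact.

Emit:
{"op": "jog_arm", "data": {
  "travel": [
    [0, 0, -0.004],
    [0, 0, -0.004],
    [0, 0, -0.004],
    [0, 0, -0.003],
    [0, 0, -0.002],
    [0, 0, -0.002],
    [0, 0, 0]
  ],
  "dr": [
    [0, 0, 0],
    [0, 0, 0],
    [0, 0, 0],
    [0, 0, 0],
    [0, 0, 0],
    [0, 0, 0],
    [0, 0, 0]
  ]
}}

```text
time_s: 17.3
position: [0.5793, -0.2183, 0.1217]
tool_rot: [[-0.262, 0.875, 0.408], [0.965, 0.237, 0.111], [0.001, 0.423, -0.906]]
ft_force: [0.1, 1.0, -5.3]
grip_width: 0.0133
```

Emit:
{"op": "jog_arm", "data": {
  "travel": [
    [0, 0, -0.001],
    [0, 0, -0.001],
    [0, 0, 0]
  ],
  "dr": [
    [0, 0, 0],
    [0, 0, 0],
    [0, 0, 0]
  ]
}}

```text
time_s: 17.55
position: [0.5794, -0.2183, 0.1201]
tool_rot: [[-0.262, 0.875, 0.408], [0.965, 0.237, 0.111], [0.0, 0.423, -0.906]]
ft_force: [1.1, -0.1, -6.0]
grip_width: 0.0129
```

Emit:
{"op": "jog_arm", "data": {
  "travel": [
    [0, 0, -0.001],
    [0, 0, -0.001],
    [0, 0, 0]
  ],
  "dr": [
    [0, 0, 0],
    [0, 0, 0],
    [0, 0, 0]
  ]
}}

```text
time_s: 17.8
position: [0.5794, -0.2183, 0.118]
tool_rot: [[-0.262, 0.875, 0.408], [0.965, 0.237, 0.111], [0.0, 0.423, -0.906]]
ft_force: [-0.2, -0.2, -4.6]
grip_width: 0.0134
```

Emit:
{"op": "jog_arm", "data": {
  "travel": [
    [0, 0, -0.001],
    [0, 0, 0]
  ],
  "dr": [
    [0, 0, 0],
    [0, 0, 0]
  ]
}}

```text
time_s: 17.97
position: [0.5795, -0.2185, 0.1173]
tool_rot: [[-0.262, 0.874, 0.409], [0.965, 0.237, 0.111], [-0.0, 0.423, -0.906]]
ft_force: [-0.4, -0.2, -5.2]
grip_width: 0.0131
```

Emit:
{"op": "jog_arm", "data": {
  "travel": [
    [0, 0, -0.001],
    [0, 0, 0]
  ],
  "dr": [
    [0, 0, 0],
    [0, 0, 0]
  ]
}}

```text
time_s: 18.13
position: [0.5796, -0.2185, 0.1172]
tool_rot: [[-0.262, 0.874, 0.409], [0.965, 0.237, 0.11], [-0.001, 0.424, -0.906]]
ft_force: [-3.7, 0.2, 3.1]
grip_width: 0.0137
```

Emit:
{"op": "jog_arm", "data": {
  "travel": [
    [0, 0, -0.001],
    [0, 0, 0]
  ],
  "dr": [
    [0, 0, 0],
    [0, 0, 0]
  ]
}}

```text
time_s: 18.3
position: [0.5797, -0.2186, 0.1171]
tool_rot: [[-0.262, 0.874, 0.41], [0.965, 0.238, 0.11], [-0.002, 0.425, -0.905]]
ft_force: [-8.4, 1.3, 12.4]
grip_width: 0.0135
```

Emit:
{"op": "jog_arm", "data": {
  "travel": [
    [0, 0, -0.0007],
    [0, 0, 0]
  ],
  "dr": [
    [0, 0, 0],
    [0, 0, 0]
  ]
}}

```text
time_s: 18.47
position: [0.5798, -0.2186, 0.1171]
tool_rot: [[-0.262, 0.873, 0.411], [0.965, 0.238, 0.109], [-0.002, 0.425, -0.905]]
ft_force: [-10.3, 2.6, 17.2]
grip_width: 0.0129
```

Contact with the mat is confirmed (about 20 N on the mat). Relieving the press, then opening.

Emit:
{"op": "jog_arm", "data": {
  "travel": [
    [0, 0, 0.001],
    [0, 0, 0.001],
    [0, 0, 0]
  ],
  "dr": [
    [0, 0, 0],
    [0, 0, 0],
    [0, 0, 0]
  ],
  "newtons": 20
}}

```text
time_s: 18.72
position: [0.5796, -0.2185, 0.1171]
tool_rot: [[-0.262, 0.874, 0.409], [0.965, 0.237, 0.11], [-0.001, 0.424, -0.906]]
ft_force: [-4.7, 1.1, 6.0]
grip_width: 0.0136
```

```bash
python3 - <<'E'
from pose import *
o=observe();print(o['time_s'],o['position'],o['ft_force'],o['wrist_torque'],o['grip_width'])
S=Cam('scene');x0,y0=S.crop((250,235),130,100,6,'s12.png')
E
```

```text
18.7167 [ 0.5796 -0.2185  0.1171] [-4.6942  1.1334  6.0398] [0.232  0.8145 0.1717] 0.013558389227617663
```

View pics/s12.png

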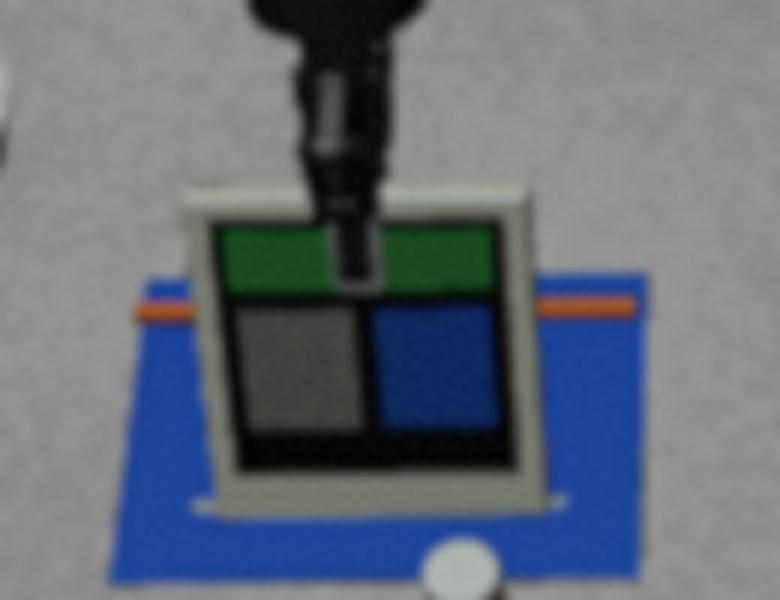

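The lower edge sits on the line ((215,515) to (545,510), line ends just showing on either side). Relieving a bit more, then releasing.

Emit:
{"op": "jog_arm", "data": {
  "travel": [
    [0, 0, 0.0006],
    [0, 0, 0]
  ],
  "dr": [
    [0, 0, 0],
    [0, 0, 0]
  ]
}}

```text
time_s: 18.93
position: [0.5796, -0.2185, 0.1172]
tool_rot: [[-0.262, 0.874, 0.409], [0.965, 0.237, 0.11], [-0.0, 0.423, -0.906]]
ft_force: [-3.6, 0.1, 1.6]
grip_width: 0.0132
```

Emit:
{"op": "jog_arm", "data": {
  "travel": [
    [0, 0, 0],
    [0, 0, 0],
    [0, 0, 0],
    [0, 0, 0],
    [0, 0, 0],
    [0, 0, 0]
  ],
  "dr": [
    [0, 0, 0],
    [0, 0, 0],
    [0, 0, 0],
    [0, 0, 0],
    [0, 0, 0],
    [0, 0, 0]
  ],
  "jaw": 0.045
}}

```text
time_s: 19.43
position: [0.5795, -0.2184, 0.1171]
tool_rot: [[-0.262, 0.874, 0.408], [0.965, 0.237, 0.111], [-0.0, 0.423, -0.906]]
ft_force: [-0.1, -0.5, -0.5]
grip_width: 0.045
```

```bash
python3 - <<'E'
from pose import *
o=observe();print(o['time_s'],o['position'],o['ft_force'],o['wrist_torque'],o['grip_width'])
S=Cam('scene');x0,y0=S.crop((250,235),130,100,6,'s13.png')
W=Cam('wrist'); cv2.imwrite('pics/w13.png',W.img[:,:,::-1])
E
```

```text
19.4333 [ 0.5795 -0.2184  0.1171] [-0.0538 -0.4848 -0.5257] [-0.133   0.18   -0.0077] 0.044963583914347925
```

View pics/s13.png

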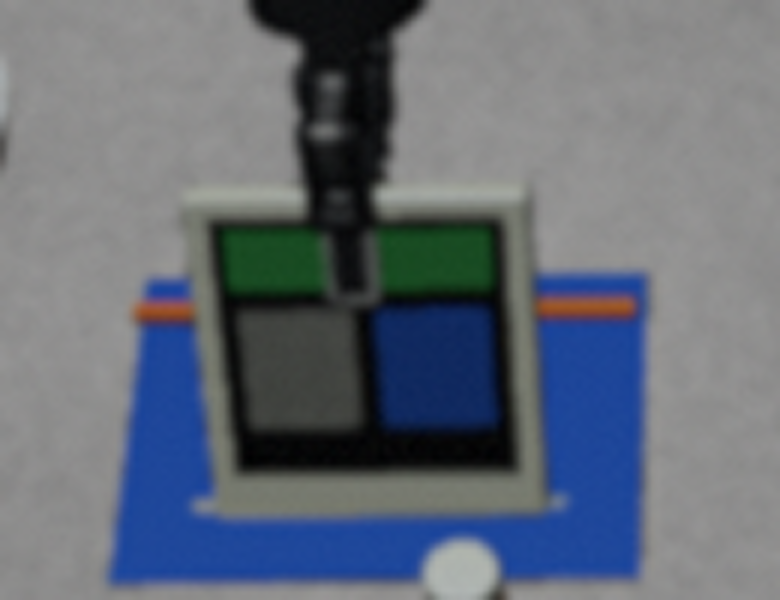

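View pics/w13.png

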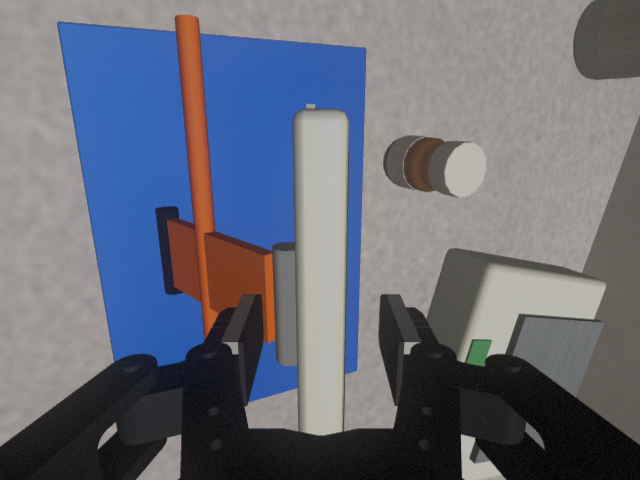

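The display stands unmoved and the fingers are clear on both sides. Retreating along the panel.

Emit:
{"op": "jog_arm", "data": {
  "travel": [
    [-0.0025, -0.0007, 0.0054],
    [-0.0049, -0.0013, 0.0109],
    [-0.0049, -0.0013, 0.0109],
    [-0.0049, -0.0013, 0.0109],
    [-0.0049, -0.0013, 0.0109],
    [-0.0049, -0.0013, 0.0109],
    [-0.0049, -0.0013, 0.0109],
    [-0.0049, -0.0013, 0.0109],
    [-0.0049, -0.0013, 0.0109],
    [-0.01, 0, 0.02],
    [-0.02, 0, 0.02],
    [-0.03, 0, 0.02],
    [-0.03, 0, 0.01],
    [-0.03, 0, 0],
    [-0.03, 0, 0],
    [-0.01, 0, 0],
    [0, 0, 0],
    [0, 0, 0]
  ],
  "dr": [
    [0, 0, 0],
    [0, 0, 0],
    [0, 0, 0],
    [0, 0, 0],
    [0, 0, 0],
    [0, 0, 0],
    [0, 0, 0],
    [0, 0, 0],
    [0, 0, 0],
    [0, 0, 0],
    [0, 0, 0],
    [0, 0, 0],
    [0, 0, 0],
    [0, 0, 0],
    [0, 0, 0],
    [0, 0, 0],
    [0, 0, 0],
    [0, 0, 0]
  ]
}}

```text
time_s: 21.03
position: [0.3777, -0.2299, 0.2805]
tool_rot: [[-0.26, 0.875, 0.409], [0.966, 0.236, 0.109], [-0.002, 0.424, -0.906]]
ft_force: [0.1, -0.4, 0.0]
grip_width: 0.0449
```

```bash
python3 - <<'E'
from pose import *
o=observe();print(o['time_s'],o['position'],o['ft_force'],o['grip_width'])
S=Cam('scene');T=Cam('top');x0,y0=S.crop((250,235),130,100,6,'s14.png')
print(x0,y0,T.crop((390,255),130,90,6,'t14.png'))
cv2.imwrite('pics/S14.png',S.img[:,:,::-1])
E
```

```text
21.0333 [ 0.3777 -0.2299  0.2805] [ 0.0711 -0.3779  0.0288] 0.044889277038037786
185 185 (325, 210)
```

View pics/s14.png

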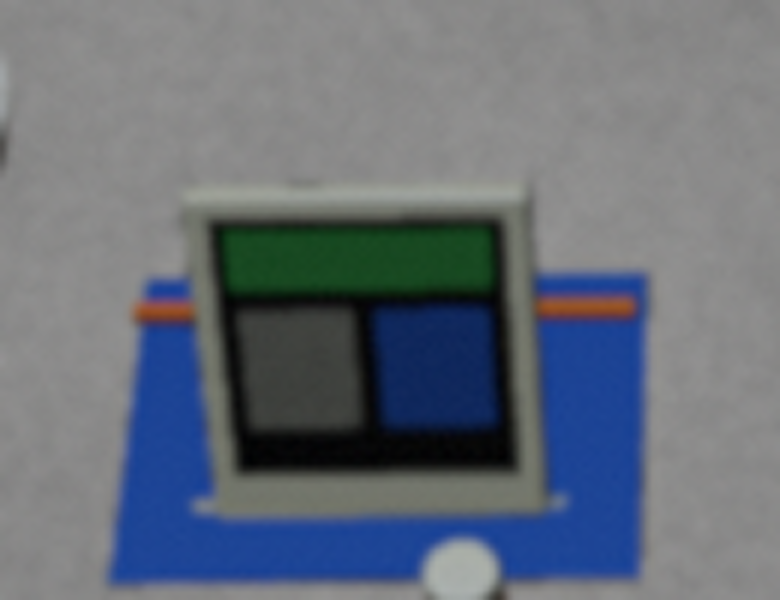

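View pics/t14.png

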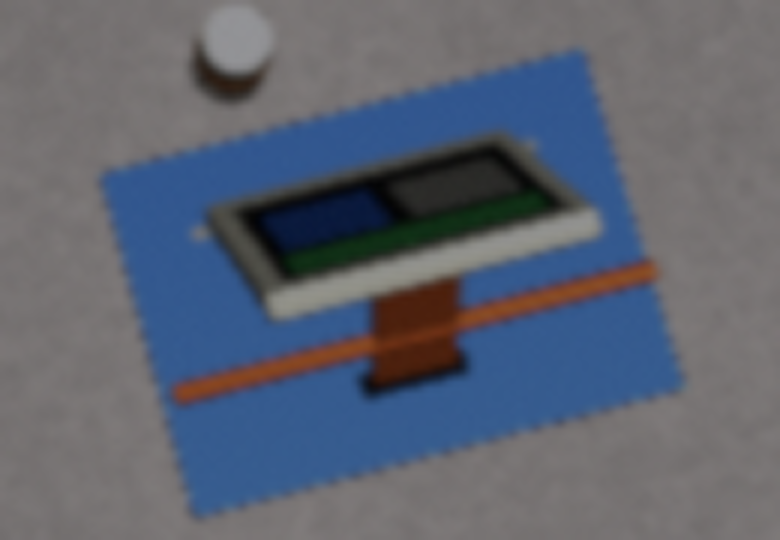

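View pics/S14.png

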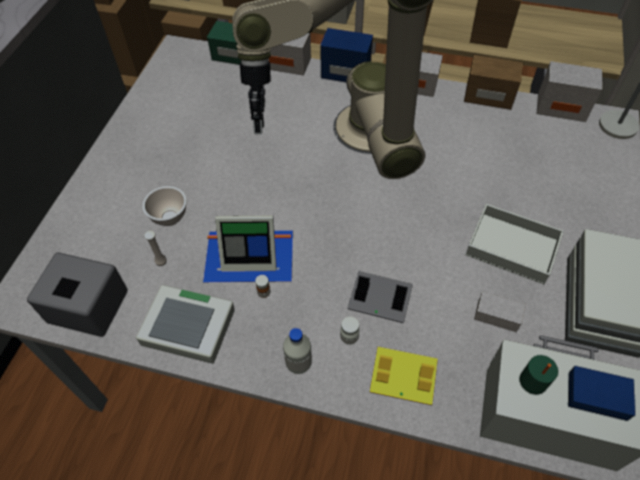

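The display stands on the line with its foot on the mat, and the bystanders have not moved. One numeric check, then I'll hand in.

```bash
python3 - <<'E'
from pose import *
S=Cam('scene');T=Cam('top')
s=lambda x,y:(185+x/6-.4,185+y/6-.4); t=lambda x,y:(325+x/6-.4,210+y/6-.4)
R,n,ey,p=fr(15.2,25); ex=np.array([ey[1],-ey[0],0])
a,b=S.onz(s(545,510),.009),S.onz(s(217,516),.009); O=(a+b)/2-.0127*ex; L=np.array([.624,-.2083,.003])
print('origin in line frame',(O-L)@ex,(O-L)@ey,'yaw',np.degrees(np.arctan2(-(a-b)[0],(a-b)[1])))
bp=tri(S,s(637,307),T,t(176,394)); bm=tri(S,s(135,313),T,t(656,271)); m=(bp+bm)/2-L
print('bar',m@ex,m@ey,m[2],'yaw',np.degrees(np.arctan2(-(bp-bm)[0],(bp-bm)[1])))
tp=tri(S,s(528,187),T,t(276,318)); tm=tri(S,s(188,190),T,t(600,236)); m=(tp+tm)/2-L; print('top back',m@ex,m@ey,m[2])
from rig import close_job
print(close_job())
E
```

```text
origin in line frame -0.004713319396791758 0.000965414379405391 yaw 15.668291115219985
bar -0.07716887099591266 0.0022847602995958367 0.045052156456577036 yaw 14.873848405888289
top back -0.06801879300377302 0.0024298011797230703 0.1485234051149558
the job is handed in; nothing more can be done
None
```

The display is standing on the blue mat with its leg out and its lower edge on the white line. I handed the job in at about 21 s; it reports no verdict.

- **Leg:** while the display was docked I pushed the +y bar end back until the force rose to 9 N at the stop. The bar had travelled 42.6 mm, about 42° beyond its start.
- **Lift and placing:** I gripped the top edge, eased the lean from 29° to 25° and drew the display out along the slots. I lowered it until contact, with a peak of about 22 N on the mat, then released it and backed away.

Last checks, measured from the images:

| Check | Measured | Limit |
|---|---|---|
| Lower edge from the line | about −5 mm | 18 mm |
| Sideways from the line's middle | 1–2 mm | 20 mm |
| Square to the mat | within about 0.5° | 8° |
| Bar position relative to the line | 77 mm behind, 45 mm above | about 77 mm and 45 mm when fully open at the right lean |

- **After release:** the display did not move. The other things looked undisturbed in the overall view, though I did not measure them.
- **Small disagreements:** before the last lowering, the lower corners seen in the picture were about 1.5 px off the prediction. In the last check, the triangulated top edge read 1–2 mm off its expected place. Both are within the calibration error.

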